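# Rake out the depot grill and hold its hood for the charcoal

### The job

Get the grill on the depot table ready for fresh charcoal: with the hood shut, pull the ash rake's knob on the grill's side all the way out and push it fully home again, then lift the hood by its handle to 40 degrees (give or take 5) and hold it still there so that a mate can lay the charcoal. Finish while still holding the hood open, because it falls shut by itself; leave the other things on the table where they are.

Things in the scene. Friction and masses are not known exactly. Their poses are not given: they have to be found in the camera images.
- grill: table-top charcoal grill, fast to the table: dark steel firebox 220 (x) by 300 (y) mm on feet, rim 115 mm above the table. Origin on the table under its centre; x axis points from the front (handle side, nearer the robot) to the hinge side, y to its left side (where the ash rake comes out), z up. It may stand turned by up to about 0.2 rad.
- hood (a joint): hinge angle of the hood in rad: 0 shut, grows as it opens upward (handle goes up and away from the robot), stop at 1.8. The hood weighs 0.4 to 0.8 kg and falls shut from every angle below about 1.3. 40 degrees is 0.70 rad.
- hood_hinge (a point): middle of the hinge line at the grill's far rim, 110 mm along the grill's +x from its centre and 115 mm above the table; the hinge line runs along the grill's y axis.
- hood_grip (a point): centre of the hood's wooden handle, a bar sticking out from the middle of the hood's front edge: 60 mm long (along the grill's x when shut), 26 mm wide (y), 22 mm thick (z), 272 mm out from the hinge line and 16 mm above it when shut; a 10 mm wide, 20 mm long steel neck joins it to the hood. It turns with the hood. The hood is an aluminium shell 220 x 302 mm and 57 mm high, its top 172 mm above the table when shut.
- rake (a joint): travel of the ash rake in m: 0 home (pushed in), 0.045 fully out (stops at both ends). It has a detent at each end: about 6 N of pull or push takes it out of one (after 2 mm of free play), the resistance fades to nothing at half way, and past half way it snaps to the other end by itself, even if let go; let go before half way it snaps back. Friction is under 1 N. It slides along the grill's +y axis to come out.
- rake_grip (a point): centre of the rake's wooden knob: a plain cylinder 28 mm across and 34 mm long, its axis along the grill's y axis, on a 10 mm steel rod out of the grill's left side, 60 mm above the table, 60 mm nearer the front than the grill's centre and, at home, 67 mm out from the side of the firebox. It moves with the rake.
- mug: bystander: white mug, 76 mm across, 85 high. Origin at the underside. Not part of the job.
- jar: bystander: amber jar with steel cap, 60 mm across, 85 high. Origin at the underside. Not part of the job.
- bottle: bystander: green bottle, 64 mm across, 200 high. Origin at the underside. Not part of the job.
- game: bystander: flat cardboard games box, 140 x 200 x 30 mm. Origin at the underside. Not part of the job.
- tongs: bystander: steel tongs lying flat, about 250 mm long, 14 high. Origin at the underside. Not part of the job.
- oilcan: bystander: steel can, 66 mm across, 150 high. Origin at the underside. Not part of the job.
- wrench: bystander: spanner lying flat. Origin at the underside. Not part of the job.

How it is judged:
By the outcome, as a careful person would: the job done as asked, in the order asked, and still so for the second after the job is handed in, while the arm keeps its last pose, push and grip.
It also fails if it takes over 64 s, if anything falls off the work surface, if the arm or the gripper's body presses on something with over 40 N, if the wrist force passes 120 N, or if a joint passes its speed limit or range.

### The arm

A 6-joint arm with a two-finger parallel gripper is mounted at the origin on the work surface. World frame = base frame: x ahead of the robot, y to its left, z up, the work surface at z = 0. Lengths are in mm, angles in rad, forces in N, time in s.
With the tool pointing down it reaches from about 275 to 825 mm from the base axis. Payload 5.2 kg.
Tool frame: the origin (TCP) lies at the very end of the fingers, on their centre line; the grasp point (between the pads) lies 19 mm behind it; z points along the fingers, y is the direction in which the jaws open and shut (so a half turn about z gives the same grasp; the last joint's range is limited). The gripper opens to 93 mm and grips with 3 to 60 N. Pads are 15 mm wide; open, the fingers measure 128 mm over their backs; the gripper's body (75 mm by 188 mm) begins 65 mm behind the grasp point.
Start: joints at [-1.552, 0.259, 1.535, -0, 1.348, -0.203], TCP at [121.013, -536.527, 218.653] pointing down, gripper open.
Joint ranges: [-3.14, 3.14], [-0.91, 2.08], [0.19, 2.58], [-1.22, 4.36], [0.22, 2.71], [-3.12, 3.12]. Speed limits (rad/s): [2.57, 2.57, 3.14, 3.14, 3.14, 3.14].

### API

Orientations are given as [roll, pitch, yaw] about the fixed x, y, z axes, in that order (R = Rz(yaw) Ry(pitch) Rx(roll)).
In Python, from bench import robot gives the robot as it stands. The module is installed in compiled form; this text tells all that it offers. Calls block until the motion is done:
- robot.move_ptp(position, orientation): joint-space move of the TCP to a pose.
- robot.move_linear(position, ori=None, speed=150, f_stop=None): straight line of the TCP; ori=None keeps the orientation; speed is the mean speed in mm/s. With f_stop (N) it stops when the force on the tool has changed by that much, and returns True; else False.
- robot.move_j(angles): joint-space move.
- robot.move_gripper(opening): opening from 0.0 (shut) to 1.0 (fully open); the grip force is fixed at half the most; returns when the fingers have stopped.
- robot.sleep(seconds).
- robot.inverse_kinematics(position, orientation): joint angles nearest the present ones, or None.
- robot.get_image(name): name is "scene" or "side" or "wrist"; returns a dict with "img" (480x640x3 uint8, blue, green, red), "fovy" (degrees; the focal length in pixels is half the picture's height over the tangent of half this angle, whatever the lens; pixels are square), "cx", "cy" (the principal point, pixels), "eye" and "orientation" of the camera in the world. Camera axes: x right, y down, z forward; pixel columns grow to the right and rows downward; lengths in mm; the calibration is good to about 2 mm. A picture is of the moment at which its call begins. There is no depth.
A pose or a line that the arm cannot do raises robot.MotionError and nothing moves.
- robot.hand_in(): hands the job in, once; it reports no verdict.
Readings, each from a call of its own:
- robot.current_t(): time.
- robot.current_qpos(): joint angles.
- robot.current_joint_vel(): joint speeds.
- robot.current_joint_efforts(): joint torques, N m.
- robot.current_tcp_pos(): TCP position.
- robot.current_eef_rot(): TCP orientation.
- robot.current_contact_force(): force on the tool from outside, world axes, zero at the start.
- robot.current_ft_torque(): the same for the moment, N m.
- robot.current_gripper_width(): opening from 0.0 (shut) to 1.0 (fully open).
Only numpy, scipy, OpenCV 4.12 (cv2) and the standard library are available. Lean on these libraries where they do the work, as an engineer would, in place of code of your own. Each camera call takes 0.05 s, during which the arm holds its last target.

## Working session

There is one attempt and no reset: what is moved stays moved. The work goes in short steps, each a Python script; the robot and the scene stay as the last script left them, time stands still between calls to the robot, and variables do not carry over. Pictures are saved under pics/ and viewed, and the job is handed in when it is done.

```bash
mkdir -p pics; ls; python3 - <<'E'
from bench import robot
import cv2
for n in ["scene","side","wrist"]:
    d=robot.get_image(n); cv2.imwrite(f"pics/{n}0.png",d["img"])
    print(n,d["fovy"],d["cx"],d["cy"],d["eye"],d["orientation"])
print(robot.current_t(),robot.current_tcp_pos(),robot.current_eef_rot())
E
```

```text
pics
scene 45.30265665875632 327.85720395841275 237.35583202352615 [1234.42582771 -477.02826115 1270.99437017] [-2.49889785  0.01430417  0.92346883]
side 42.885640009709576 309.01278651514434 233.45046992607416 [  17.42927033  891.75022018 1212.96644489] [-2.40129757  0.01605099 -2.64656644]
wrist 63.81049864997783 321.9324041442656 240.68772634501835 [ 190.02207165 -520.94829111  385.19680423] [ 2.88178587e+00  2.12511870e-03 -1.34933198e+00]
0.15 [ 121.00858613 -536.10289949  218.03692417] [-3.14024072e+00 -2.86391527e-04  2.21816162e-01]
```

View pics/scene0.png

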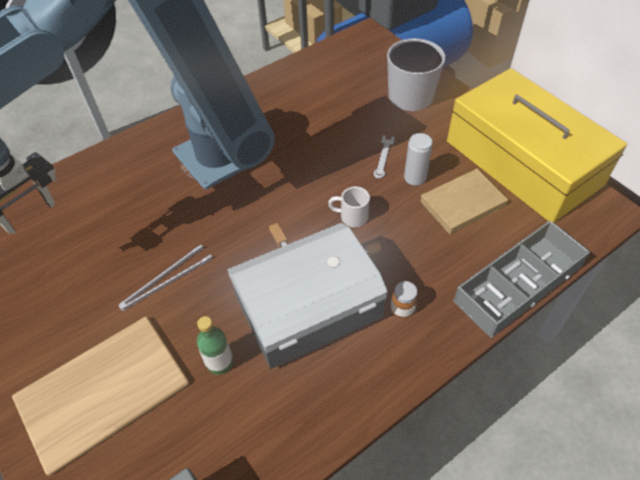

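View pics/side0.png

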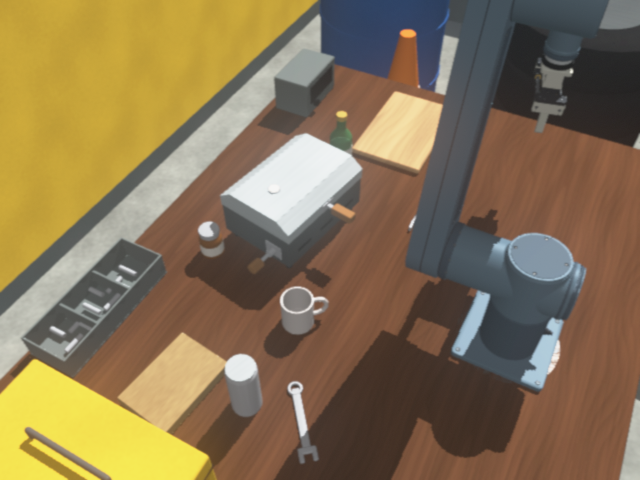

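View pics/wrist0.png

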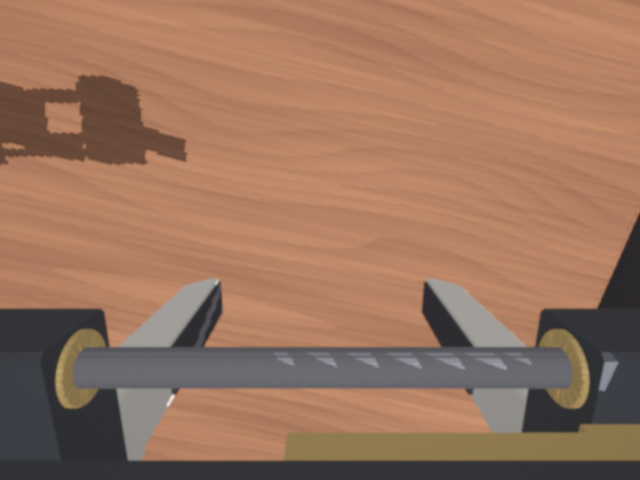

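The scene view shows the hood, roughly (230–385, 228–360), with its handle at about (279,236) and the knob near (372,248). The side view has the handle at (342,211) and the knob at (262,265). The mug stands near the knob. I'll enlarge and triangulate.

```bash
cat > h.py <<'E'
import numpy as np, cv2
from scipy.spatial.transform import Rotation as R
from bench import robot
def cam(d):
    f=240/np.tan(np.radians(d["fovy"])/2)
    return dict(f=f,cx=d["cx"],cy=d["cy"],eye=np.array(d["eye"]),R=R.from_euler('xyz',d["orientation"]).as_matrix())
def ray(c,u,v):
    r=c["R"]@np.array([(u-c["cx"])/c["f"],(v-c["cy"])/c["f"],1.]); return r/np.linalg.norm(r)
def plane(c,u,v,z):
    r=ray(c,u,v); return c["eye"]+r*(z-c["eye"][2])/r[2]
def proj(c,p):
    q=c["R"].T@(np.asarray(p,float)-c["eye"]); return np.array([c["cx"]+c["f"]*q[0]/q[2],c["cy"]+c["f"]*q[1]/q[2]])
def tri(obs):
    A=np.zeros((3,3));b=np.zeros(3)
    for c,u,v in obs:
        r=ray(c,u,v);P=np.eye(3)-np.outer(r,r);A+=P;b+=P@c["eye"]
    x=np.linalg.solve(A,b)
    return x,[np.linalg.norm(np.cross(ray(c,u,v),x-c["eye"])) for c,u,v in obs]
E
python3 - <<'E'
from h import *
for n,(x,y,w,h) in dict(scene=(220,200,200,170),side=(190,120,200,170)).items():
    im=cv2.imread(f"pics/{n}0.png")[y:y+h,x:x+w]
    cv2.imwrite(f"pics/{n}0z.png",cv2.resize(im,None,fx=4,fy=3.5*8/7,interpolation=cv2.INTER_CUBIC)[:600])
E
```

```text
(no output)
```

View pics/scene0z.png

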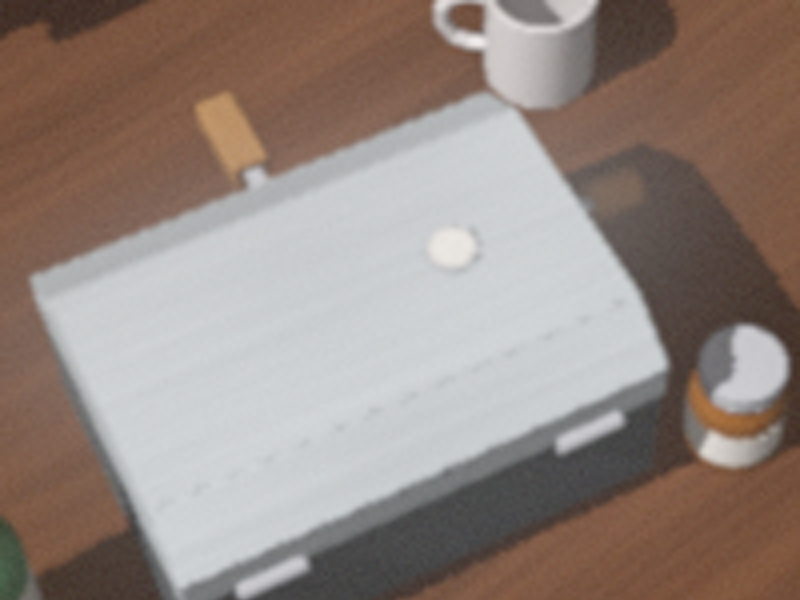

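View pics/side0z.png

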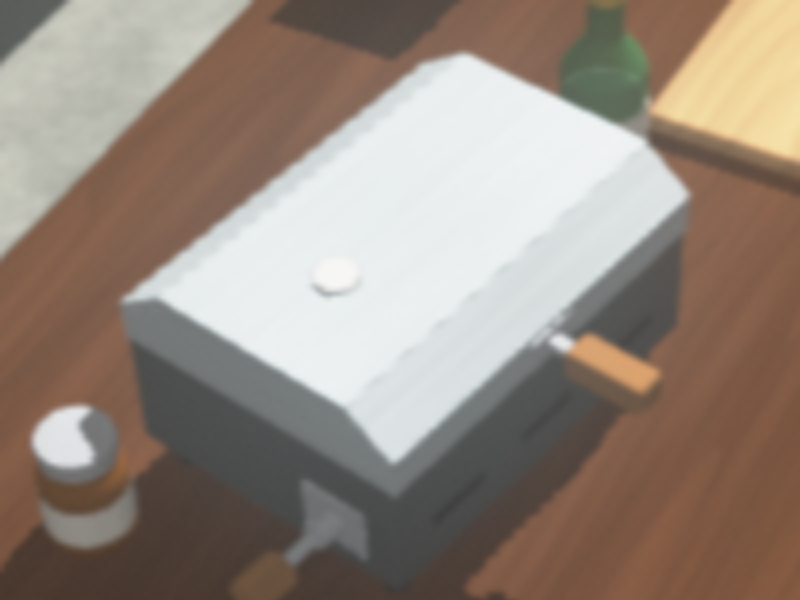

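```bash
python3 - <<'E'
from h import *
C={};pts={}
for n in ["scene","side"]:
    d=robot.get_image(n);C[n]=cam(d)
    hsv=cv2.cvtColor(d["img"],cv2.COLOR_BGR2HSV)
    win=dict(scene=[(262,215,292,250),(362,238,386,258)],side=[(325,198,360,228),(243,252,268,275)])[n]
    for k,(x0,y0,x1,y1) in zip(["handle","knob"],win):
        w=hsv[y0:y1,x0:x1]
        if k=="handle": m=((w[...,0]>8)&(w[...,0]<20)&(w[...,1]>90)&(w[...,2]>130)).astype(np.uint8)
        else: m=((w[...,0]>8)&(w[...,0]<30)&(w[...,1]>70)&(w[...,2]>72)).astype(np.uint8)
        nn,l,s,ce=cv2.connectedComponentsWithStats(m)
        i=1+np.argmax(s[1:,4]);c=ce[i]+[x0,y0];pts[n,k]=c
        cnt=cv2.findContours((l==i).astype(np.uint8),0,1)[0][0]
        print(n,k,s[i],c,cv2.minAreaRect(cnt))
for k in ["handle","knob"]:
    print(k,tri([(C[n],*pts[n,k]) for n in C]))
# hood bottom-edge/top corners
p=plane
sc=lambda u,v:(220+u/4,200+v/4)
sd=lambda u,v:(190+u/4,120+v/4)
# front lower edge in scene (33,278)-(490,95): front top bevel; rear edge (185,592)-(665,375)
for nm,a,b,z in [("rear",(185,592),(665,375),150),("front top",(50,305),(520,110),172)]:
    A=plane(C["scene"],*sc(*a),z);B=plane(C["scene"],*sc(*b),z);d=B-A;print(nm,A,B,np.linalg.norm(d),np.arctan2(-d[0],d[1]))
for nm,a,b,z in [("front low",(395,490),(688,205),130),("top front",(345,405),(645,145),172)]:
    A=plane(C["side"],*sd(*b),z);B=plane(C["side"],*sd(*a),z);d=B-A;print(nm,A,B,np.linalg.norm(d),np.arctan2(-d[0],d[1]))
print("top front corner tri", tri([(C["scene"],*sc(520,110)),(C["side"],*sd(345,405))]), tri([(C["scene"],*sc(50,305)),(C["side"],*sd(645,145))]))
E
```

```text
scene handle [  0   0  30  30 351] [277.76068376 229.62678063] ((17.330190658569336, 15.594337463378906), (21.174030303955078, 35.5490608215332), 60.945396423339844)
scene knob [3 0 7 2 8] [367.75  238.375] ((6.0, 0.5), (1.0, 6.0), 90.0)
side handle [  8   6  26  15 209] [345.57894737 210.49760766] ((20.5, 13.0), (14.0, 25.0), 90.0)
side knob [  0   0  24  23 288] [253.55555556 264.81944444] ((10.02313232421875, 12.72597885131836), (26.725440979003906, 18.314085006713867), 17.354022979736328)
handle (array([454.57869288, -65.98398391, 144.14307946]), [np.float64(2.248306402709782), np.float64(2.248306402709698)])
knob (array([587.04149491, 133.4060545 ,  80.44931823]), [np.float64(10.908286517039238), np.float64(10.908286517039217)])
rear [ 709.89822312 -265.27928401  150.        ] [763.32480028  24.82766173 150.        ] 294.9854896596931 -0.18212104905065263
front top [ 523.89115459 -232.0144585   172.        ] [577.47846417  67.00653268 172.        ] 303.7847147464543 -0.17732684077574107
front low [ 484.38993113 -231.29441136  130.        ] [531.6246873   77.01053732 130.        ] 311.9023301810012 -0.1520257797968724
top front [ 515.7979357  -227.81053973  172.        ] [570.8677649   64.10549478 172.        ] 297.065072480611 -0.18645822920514515
top front corner tri (array([573.89294232,  65.62983733, 170.688866  ]), [np.float64(3.4163863248931094), np.float64(3.4163863248932596)]) (array([ 519.12716264, -231.74934834,  166.90585539]), [np.float64(1.5906522994667855), np.float64(1.5906522994667707)])
```

```bash
python3 - <<'E'
from h import *
print("mug base",*[plane(cam(robot.get_image(n)),*uv,0)[:2].round() for n,uv in [("scene",(357,222)),("side",(299,325))]])
print("jar base",*[plane(cam(robot.get_image(n)),*uv,0)[:2].round() for n,uv in [("scene",(404,312)),("side",(212,251))]])
print("mug rim centre z85",*[plane(cam(robot.get_image(n)),*uv,85)[:2].round() for n,uv in [("scene",(354,197)),("side",(298,300))]])
for i,(p,y) in enumerate([((525,-90,330),1.39),((440,-110,330),1.39),((540,0,330),1.39)]):
    print(robot.inverse_kinematics(p,(np.pi,0,y)))
p,y=(525,-90,330),1.39
robot.move_ptp((300,-400,350),(np.pi,0,y))
for i,p in enumerate([(525,-90,330),(430,-130,330),(590,-20,330)]):
    robot.move_ptp(p,(np.pi,0,y)); robot.sleep(.3)
    d=robot.get_image("wrist"); cv2.imwrite(f"pics/w{i}.png",d["img"]); np.save(f"w{i}.npy",d,allow_pickle=True)
print(robot.current_t(),robot.current_qpos())
E
```

```text
mug base [471. 180.] [443. 195.]
jar base [768.  93.] [758.  99.]
mug rim centre z85 [450. 184.] [448. 185.]
[-0.37932159  0.17662657  1.37243301  0.          1.59253308 -0.19852527]
[-0.49177592  0.02571489  1.54242009  0.          1.57345767 -0.3109796 ]
[-0.20665291  0.19060235  1.35526508  0.          1.59572523 -0.02585659]
5.3333 [-2.24279932e-01  2.85611273e-01  1.23084476e+00 -9.51556045e-05
  1.62425309e+00 -4.20508676e-02]
```

View pics/w0.png

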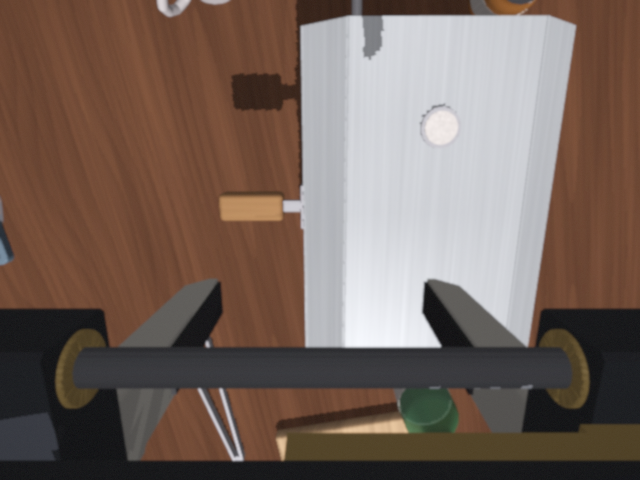

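View pics/w1.png

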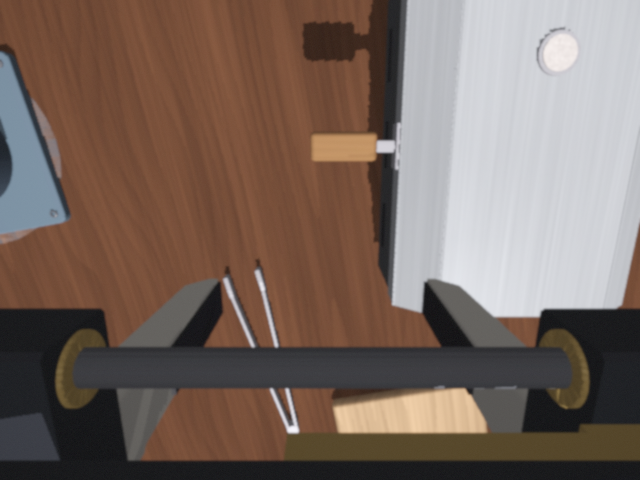

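View pics/w2.png

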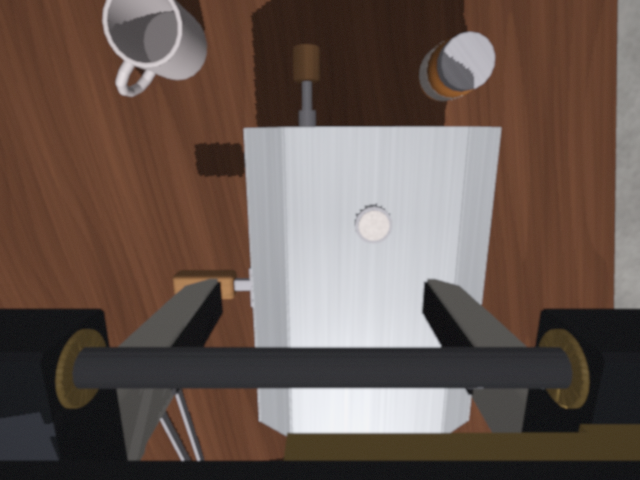

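The views show the handle at (251,207) in w0 and (344,147) in w1, and the knob at (306,62) in w2. The mug and jar sit well to either side of the knob. The hood edges run vertically in the picture, so the grill's yaw is about -0.18. I'll take two more knob views and triangulate with masks.

```bash
python3 - <<'E'
from h import *
for i,p in [(3,(570,60,330)),(4,(620,50,270))]:
    robot.move_ptp(p,(np.pi,0,1.39)); robot.sleep(.3)
    d=robot.get_image("wrist"); cv2.imwrite(f"pics/w{i}.png",d["img"]); np.save(f"w{i}.npy",d,allow_pickle=True)
for i in (0,1,3,4):
    d=np.load(f"w{i}.npy",allow_pickle=True).item()
    hsv=cv2.cvtColor(d["img"],cv2.COLOR_BGR2HSV)
    if i==0: print(hsv[207,251],hsv[240,251],hsv[90,260])
    if i==3: np.set_printoptions(linewidth=200)
robot.current_t()
im=np.hstack([cv2.imread(f"pics/w{i}.png")[:300] for i in (3,4)])
cv2.imwrite("pics/w34.png",cv2.resize(im,(800,188)))
E
```

```text
[ 14 121 190] [ 11 133 117] [ 11 135  53]
```

View pics/w3.png

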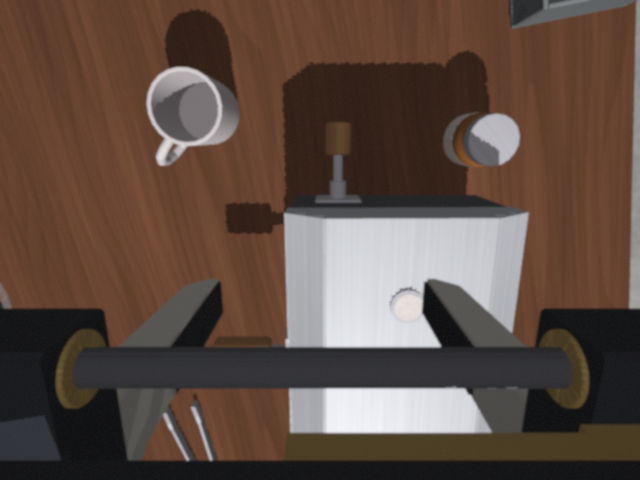

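View pics/w4.png

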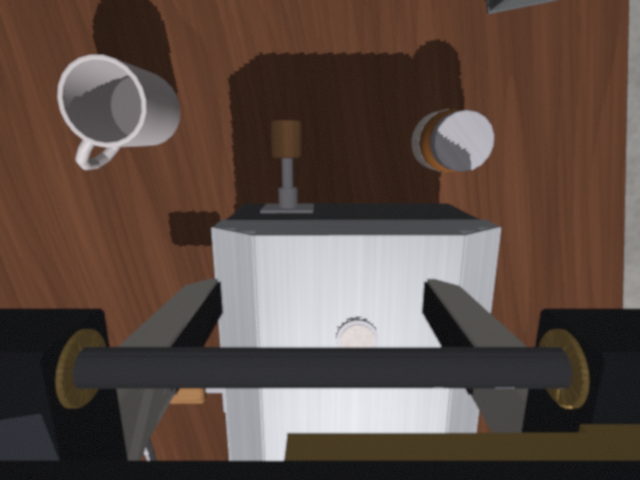

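Knob: (338,138) in w3 and (287,139) in w4. Next I'll mask and triangulate both grips.

```bash
python3 - <<'E'
from h import *
def m(i,win,lo,hi):
    d=np.load(f"w{i}.npy",allow_pickle=True).item(); x0,y0,x1,y1=win
    hsv=cv2.cvtColor(d["img"],cv2.COLOR_BGR2HSV)[y0:y1,x0:x1]
    k=cv2.inRange(hsv,lo,hi); n,l,s,c=cv2.connectedComponentsWithStats(k); j=1+np.argmax(s[1:,4])
    cn=cv2.findContours((l==j).astype(np.uint8),0,1)[0][0]
    (cx,cy),wh,a=cv2.minAreaRect(cn); print(i,s[j],(cx+x0,cy+y0),wh,a)
    return cam(d),cx+x0,cy+y0
H=[m(0,(205,185,298,230),(8,60,145),(22,200,255)),m(1,(300,125,390,170),(8,60,145),(22,200,255))]
K=[m(2,(280,35,332,90),(6,60,68),(22,255,255)),m(3,(315,110,362,165),(6,60,68),(22,255,255)),m(4,(262,110,312,168),(6,60,68),(22,255,255))]
h,e=tri(H);k,e2=tri(K);print("handle",h,e);print("knob",k,e2)
d=k-h; # grill frame diff should be (102,217,-71)
yaw=np.arctan2(d[1],d[0])-np.arctan2(217,102);print("yaw from pair",yaw,"dist",np.hypot(*d[:2]),np.hypot(102,217))
# handle at top height 142 and knob at silhouette height ~63
for c in H: print(plane(*c,142))
for c in K: print(plane(*c,66))
E
```

```text
0 [  15   11   63   25 1501] (251.0, 208.0) (24.0, 62.0) 90.0
1 [  11    9   66   28 1800] (343.5, 147.5) (27.0, 65.0) 90.0
2 [ 14   9  25  38 870] (306.0, 62.5) (37.0, 24.0) 90.0
3 [ 11  12  25  33 778] (338.0, 138.0) (32.0, 24.0) 90.0
4 [ 10  10  28  38 982] (285.5, 138.5) (37.0, 27.0) 90.0
handle [460.51358165 -71.28022301 140.1444082 ] [np.float64(0.07762093503399028), np.float64(0.07762093503398886)]
knob [599.71464623 125.6575754   67.29750417] [np.float64(0.09865453377516586), np.float64(0.05364469296797124), np.float64(0.12664685835166783)]
yaw from pair -0.17589490862227108 dist 241.16681534473614 239.77697971239857
[460.88354139 -70.94701302 142.        ]
[460.4516741  -71.29288189 142.        ]
[599.77801401 125.81735407  66.        ]
[599.81462434 125.67136294  66.        ]
[599.48353486 125.72371138  66.        ]
```

Both points agree with the given sizes. The handle top measures 140–142 mm, the knob's upper surface about 67 mm, and the handle–knob distance 241 mm against 240 mm expected. Yaw is -0.176. Now I'll grasp the knob.

```bash
cat >> h.py <<'E'
YAW=-0.176
gx=np.array([np.cos(YAW),np.sin(YAW),0]);gy=np.array([-np.sin(YAW),np.cos(YAW),0]);gz=np.array([0,0,1.])
K0=np.array([599.7,125.7,60.])
H0=np.array([460.6,-71.2,131.])
KORI=(np.pi,0,YAW+np.pi/2)
def st(s=""):
    print(s,"t",round(robot.current_t(),2),"tcp",np.round(robot.current_tcp_pos(),1),"F",np.round(robot.current_contact_force(),1),"w",round(robot.current_gripper_width(),3))
E
python3 - <<'E'
from h import *
p=K0-[0,0,19]
robot.move_ptp(p+[0,0,140],KORI)
robot.move_gripper(0.65); st("above")
print(robot.move_linear(p,KORI,speed=120,f_stop=8)); st("down")
robot.move_gripper(0.0); st("grip")
d=robot.get_image("wrist"); cv2.imwrite("pics/w5.png",d["img"])
E
```

```text
above t 8.13 tcp [599.7 125.7 181. ] F [ 1.   0.3 -1.3] w 0.654
False
down t 9.45 tcp [600.4 125.7  41.9] F [ 0.2 -0.7 -0.2] w 0.647
grip t 10.08 tcp [600.  125.7  41.1] F [ 0.5 -0.6  0.9] w 0.295
```

View pics/w5.png

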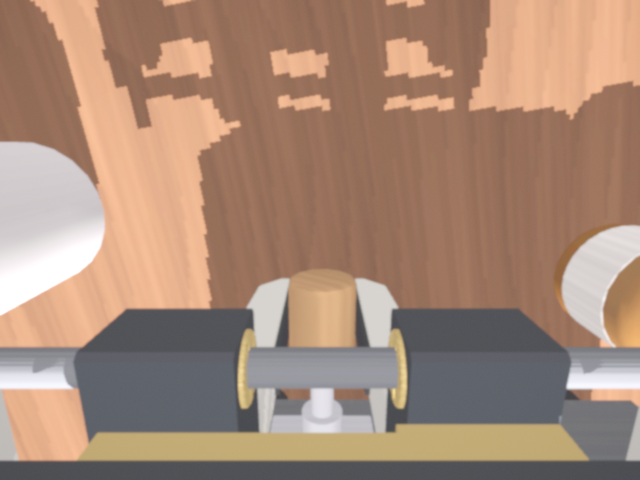

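The picture shows the knob between the pads at (322,310). The gripper width of 0.295 × 93 = 27.4 mm matches the 28 mm knob. Now the pull.

```bash
python3 - <<'E'
from h import *
p=K0-[0,0,19]
for s in (8,25,44):
    r=robot.move_linear(p+s*gy,KORI,speed=60,f_stop=25); st((s,r))
r=robot.move_linear(p+48*gy,KORI,speed=15,f_stop=8); robot.sleep(.2); st(("end",r)); print((np.array(robot.current_tcp_pos())-p)@gy)
for n in ["wrist","scene","side"]:
    d=robot.get_image(n); cv2.imwrite(f"pics/{n}6.png",d["img"])
E
```

```text
(8, False) t 10.42 tcp [601.5 133.5  41.1] F [ 1.  -4.2  1. ] w 0.292
(25, False) t 10.85 tcp [604.7 151.2  41.1] F [ 3.8  0.7 -0.2] w 0.292
(44, False) t 11.32 tcp [607.9 169.5  41.2] F [ 4.9 -0.3 -0.5] w 0.292
('end', True) t 11.77 tcp [608.1 169.9  41. ] F [-2.6 -0.5  5.4] w 0.293
44.99608232675304
```

View pics/wrist6.png

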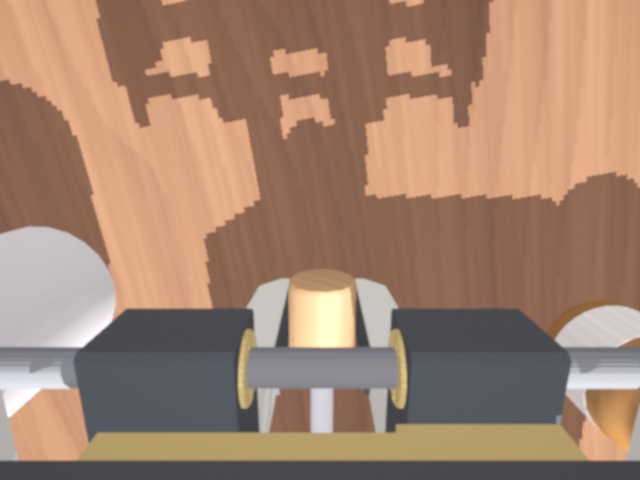

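View pics/side6.png

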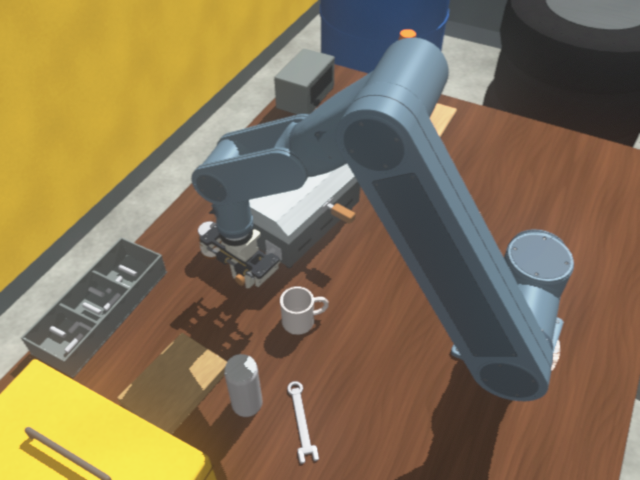

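The knob sits at the same place in the pads (322,310) and the tool has moved 45.0 mm, but the force stop there looked ambiguous. I'll release so the detent seats it, then press gently outward with the grip closed to feel the stop.

```bash
python3 - <<'E'
from h import *
p=K0-[0,0,19]
robot.move_gripper(0.5); robot.sleep(.4)
d=robot.get_image("wrist"); cv2.imwrite("pics/w7.png",d["img"][200:]) 
robot.move_gripper(0.0); robot.sleep(.2); st("regrip")
for s in (45,46,47,48):
    r=robot.move_linear(p+s*gy,KORI,speed=20,f_stop=20); robot.sleep(.15); F=[robot.current_contact_force() for _ in range(5)]
    print(s,r,(np.array(robot.current_tcp_pos())-p)@gy, np.mean(F,0)@gy)
E
```

```text
regrip t 13.58 tcp [608.2 170.1  40.9] F [-5.6  0.5  4. ] w 0.293
45 False 44.967976967418814 0.2462123890736982
46 False 45.3697098060777 -3.8831321740220037
47 False 45.418073174530974 -7.868094995754088
48 False 45.43429252729163 -10.781766187397468
```

View pics/w7.png

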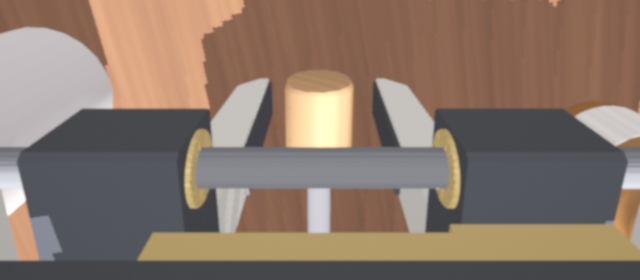

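The stop is plain: travel holds at 45.4 mm while the force climbs to 11 N, so the rake is fully out. Pushing home now.

```bash
python3 - <<'E'
from h import *
p=K0-[0,0,19]
for s in (30,18,2):
    r=robot.move_linear(p+s*gy,KORI,speed=60,f_stop=30); st((s,r))
for s in (0,-1,-2,-3):
    r=robot.move_linear(p+s*gy,KORI,speed=20,f_stop=20); robot.sleep(.15); F=[robot.current_contact_force() for _ in range(5)]
    print(s,r,(np.array(robot.current_tcp_pos())-p)@gy, np.mean(F,0)@gy)
robot.move_linear(p,KORI,speed=20)
robot.move_gripper(0.65); robot.sleep(.4); st("rel")
robot.move_linear(p+[0,0,150],KORI,speed=200)
robot.move_ptp((570,60,330),(np.pi,0,1.39)); robot.sleep(.3)
d=robot.get_image("wrist"); cv2.imwrite("pics/w8.png",d["img"])
x0,y0,x1,y1=315,90,362,165
k=cv2.inRange(cv2.cvtColor(d["img"],cv2.COLOR_BGR2HSV)[y0:y1,x0:x1],(6,60,68),(22,255,255));n,l,s,c=cv2.connectedComponentsWithStats(k);print(s[1+np.argmax(s[1:,4])]+[x0,y0,0,0,0]);st()
E
```

```text
(30, False) t 15.63 tcp [605.5 155.4  41. ] F [ 4.1  0.5 -4.3] w 0.294
(18, False) t 15.98 tcp [603.1 142.6  41. ] F [ 4.  -3.1 -4.4] w 0.289
(2, False) t 16.4 tcp [600.3 127.5  41. ] F [ 5.2 -1.3 -5.5] w 0.292
0 False 0.48220129720163446 -0.7172417807580408
-1 False 0.3043719923417324 2.354001906525832
-2 False 0.2984806247253686 4.9536503515873465
-3 False 0.2525133150106408 8.814842486716046
rel t 19.43 tcp [599.7 125.7  41. ] F [-0.2  0.3  0.1] w 0.65
[327 123  26  34 804]
 t 21.36 tcp [569.8  60.5 328.7] F [ 0.5 -0.2  0.8] w 0.65
```

View pics/w8.png

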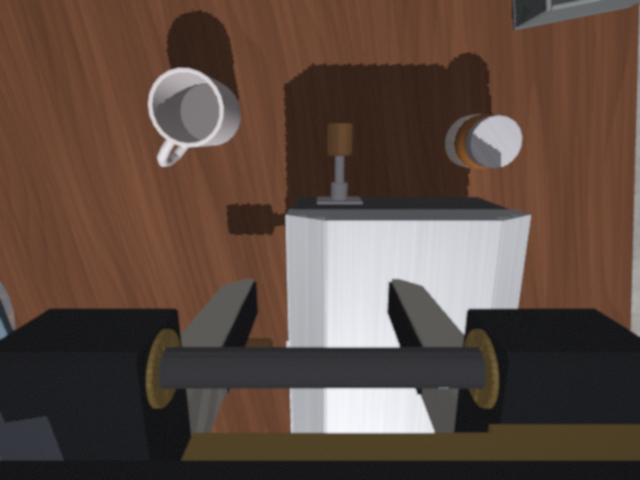

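Rake is home: it met the inner stop at +0.3 mm with 9 N, and the mask is at (327,123), as before. The mug and jar are unmoved. Next I'll plan the hood arc.

```bash
cat >> h.py <<'E'
HG=H0+272*gx-16*gz
def hoodpose(th,a0,sgn=1,off=19,dr=0,dz=0):
    # grasp point rotated about hinge (handle up for th>0); TCP 'off' beyond grasp along tool z
    v=np.array([-272.-dr,16.+dz]); c,s=np.cos(th),np.sin(th)
    r=np.array([c*v[0]+s*v[1], -s*v[0]+c*v[1]])
    g=HG+r[0]*gx+r[1]*gz
    a=a0-th; z=-np.cos(a)*gz+np.sin(a)*gx; y=sgn*gy; x=np.cross(y,z)
    return g+off*z, R.from_matrix(np.c_[x,y,z]).as_euler('xyz')
E
python3 - <<'E'
from h import *
np.set_printoptions(precision=2,suppress=True)
print(HG)
for a0 in (0.2,0.35,.5,.7,.9):
  for sg in (1,-1):
    L=[robot.inverse_kinematics(*hoodpose(t,a0,sg)) for t in np.linspace(0,.75,6)]
    ap=robot.inverse_kinematics(*hoodpose(0,a0,sg,off=-60))
    print(a0,sg,[x is None for x in L].count(True), ap if ap is None else np.round(ap,2), None if L[0] is None else np.round(L[0],2), None if L[-1] is None else np.round(L[-1],2))
E
```

```text
[ 728.4  -118.83  115.  ]
0.2 1 0 [-0.44 -0.02  1.95  0.06  1.02 -1.87] [-0.43  0.1   2.04  0.07  0.81 -1.87] [-0.31  0.59  0.97 -0.08  2.12 -1.73]
0.2 -1 0 [-0.44 -0.02  1.95  0.06  1.02  1.28] [-0.43  0.1   2.04  0.07  0.81  1.27] [-0.31  0.59  0.97 -0.08  2.12  1.41]
0.35 1 0 [-0.5  -0.13  2.1   0.14  0.85 -1.97] [-0.47  0.03  2.16  0.17  0.62 -1.99] [-0.32  0.49  1.09 -0.06  1.96 -1.73]
0.35 -1 0 [-0.5  -0.13  2.1   0.14  0.85  1.17] [-0.47  0.03  2.16  0.17  0.62  1.15] [-0.32  0.49  1.09 -0.06  1.96  1.41]
0.5 1 0 [-0.57 -0.23  2.24  0.3   0.68 -2.16] [-0.52 -0.02  2.29  0.4   0.43 -2.24] [-0.33  0.39  1.2  -0.04  1.8  -1.73]
0.5 -1 0 [-0.57 -0.23  2.24  0.3   0.68  0.98] [-0.52 -0.02  2.29  0.4   0.43  0.9 ] [-0.33  0.39  1.2  -0.04  1.8   1.41]
0.7 1 0 [-0.74 -0.35  2.45  0.73  0.54 -2.67] [-0.61 -0.04  2.46  1.32  0.28  3.07] [-0.35  0.25  1.36 -0.01  1.57 -1.75]
0.7 -1 0 [-0.74 -0.35  2.45  0.73  0.54  0.47] [-0.61 -0.04  2.46  1.32  0.28 -0.08] [-0.35  0.25  1.36 -0.01  1.57  1.39]
0.9 1 1 None None [-0.38  0.12  1.53  0.03  1.34 -1.78]
0.9 -1 1 None None [-0.38  0.12  1.53  0.03  1.34  1.36]
```

```bash
python3 - <<'E'
from h import *
a0,sg=.2,-1
robot.move_ptp(*hoodpose(0,a0,sg,off=-90))
p,o=hoodpose(0,a0,sg)
print(robot.move_linear(p,o,speed=100,f_stop=8)); st("down"); print(p)
d=robot.get_image("wrist"); cv2.imwrite("pics/w9.png",d["img"])
robot.move_gripper(0.0); robot.sleep(.2); st("grip")
d=robot.get_image("wrist"); cv2.imwrite("pics/w10.png",d["img"])
d=robot.get_image("side"); cv2.imwrite("pics/side10.png",d["img"])
E
```

```text
False
down t 23.69 tcp [464.7 -72.  112.9] F [ 0.8  0.1 -0.4] w 0.649
[464.31640522 -71.86092573 112.37873502]
grip t 24.59 tcp [464.5 -70.7 112.4] F [2.2 6.4 0.6] w 0.28
```

View pics/w10.png

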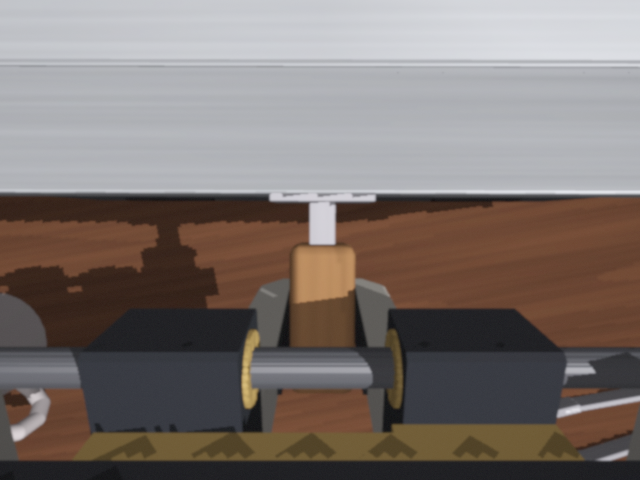

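View pics/side10.png

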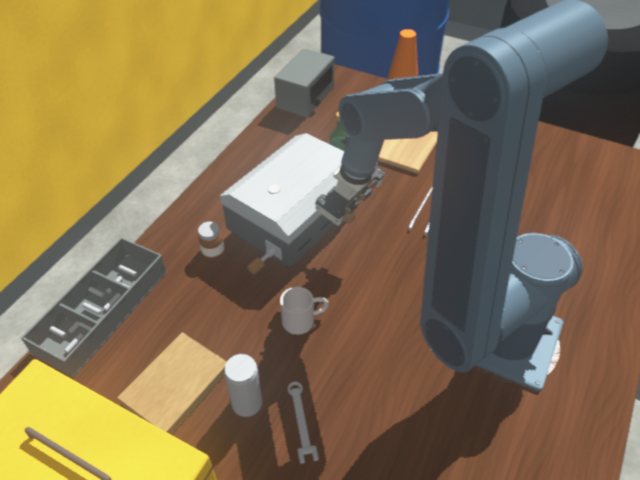

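The handle is gripped square (width 26 mm, handle at (322,290) between the pads), and the rake is still home. The 6 N side force means the handle sits about 1.2 mm to the +y side, so I'll shift the arc by that amount. Now the lift.

```bash
python3 - <<'E'
from h import *
a0,sg=.2,-1
for i,t in enumerate(np.linspace(0,.70,11)[1:]):
    p,o=hoodpose(t,a0,sg); r=robot.move_linear(p+1.2*gy,o,speed=70,f_stop=35)
    if i%2 or r: st((round(t,2),r))
    if r: break
robot.sleep(.4); st("held")
for n in ["wrist","scene","side"]:
    d=robot.get_image(n); cv2.imwrite(f"pics/{n}11.png",d["img"])
E
```

```text
(np.float64(0.14), False) t 25.52 tcp [466.6 -71.1 149.1] F [ 0.  -1.1 -2.7] w 0.278
(np.float64(0.28), False) t 26.36 tcp [473.8 -72.4 185.8] F [-1.6 -0.7 -1.2] w 0.277
(np.float64(0.42), False) t 27.19 tcp [486.  -74.6 221.3] F [-3.7 -2.  -0. ] w 0.278
(np.float64(0.56), False) t 28.02 tcp [503.1 -77.7 254.8] F [-3.8 -1.   1.1] w 0.278
(np.float64(0.7), False) t 28.86 tcp [524.6 -81.6 285.6] F [-4.1 -2.   2.9] w 0.278
held t 29.26 tcp [524.8 -81.6 285.8] F [-4.9 -2.6  0.6] w 0.278
```

View pics/wrist11.png

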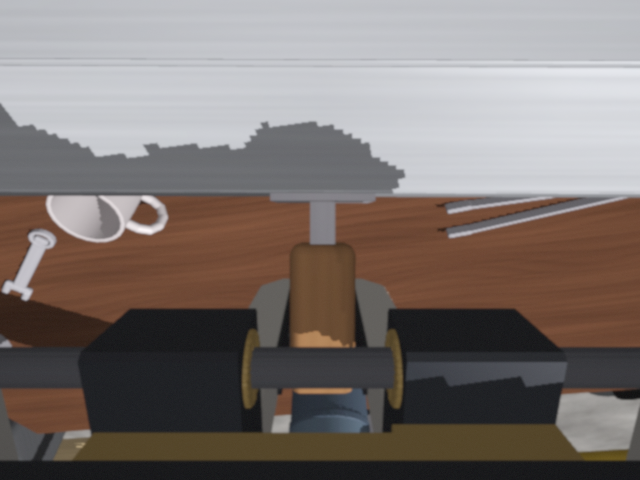

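View pics/side11.png

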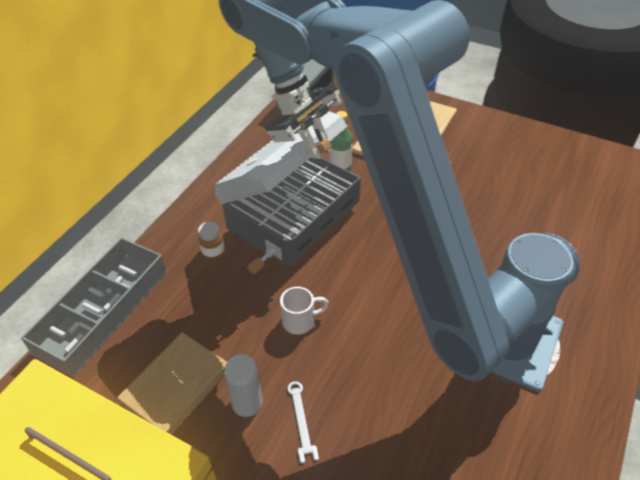

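View pics/scene11.png

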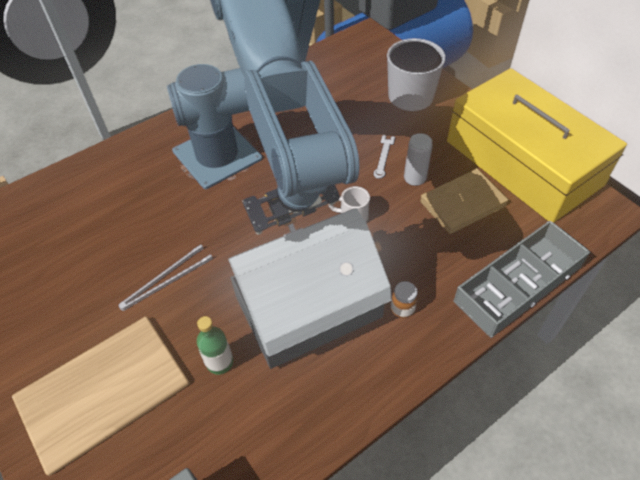

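The wrist view is the same as at the grip: handle and neck at (322,243), hood edge at row 193. So the hood turned with the tool, with no slip. I'll check the angle from readings and from the hood's side corner, then stillness, then hand in.

```bash
python3 - <<'E'
from h import *
def ang():
    M=R.from_euler('xyz',robot.current_eef_rot()).as_matrix(); p=np.array(robot.current_tcp_pos()); g=p-19*M[:,2]-HG
    t1=.2-np.arctan2(M[:,2]@gx,-M[:,2][2]); t2=np.arctan2(g[2],-g@gx)-np.arctan2(16,272)
    return np.degrees([t1,t2]), np.hypot(g[2],g@gx)
print(ang()); 
# rays to vent button on hood: shut vs now, two views
S=cam(robot.get_image("scene"));D=cam(robot.get_image("side"))
b0,e=tri([(S,220+452/4,200+247/4),(D,190+335/4,120+275/4)]); print("button shut",b0,e)
v=b0-HG; l=np.array([v@gx,v[2],v@gy])
for t in (35,40,45):
    c,s=np.cos(np.radians(t)),np.sin(np.radians(t)); q=HG+(c*l[0]+s*l[1])*gx+(-s*l[0]+c*l[1])*gz+l[2]*gy
    print(t,"scene pix",proj(S,q))
robot.sleep(1.0); print(ang(),np.abs(robot.current_joint_vel()).max()); st()
im=cv2.imread("pics/scene11.png")[255:285,330:365];print("button now",np.argwhere(im.min(2)>225).mean(0)[::-1]+[330,255])
cv2.imwrite("pics/btn.png",cv2.resize(cv2.imread("pics/scene11.png")[200:350,220:420],(800,600)))
E
```

```text
(array([40.09448953, 40.09377499]), np.float64(272.568250890051))
button shut [632.27061334 -27.27171147 173.33168098] [np.float64(0.5632446267253475), np.float64(0.5632446267251144)]
35 scene pix [343.79455019 265.90864153]
40 scene pix [345.95228082 268.09390994]
45 scene pix [348.2145647  270.66058943]
(array([40.10026338, 40.0914844 ]), np.float64(272.57075838022314)) 0.0011539758178175739
 t 30.51 tcp [524.8 -81.6 285.8] F [-4.2 -3.2  1.8] w 0.279
button now [nan nan]<stdin>:15: RuntimeWarning: Mean of empty slice.
  ret = um.true_divide(
```

View pics/btn.png

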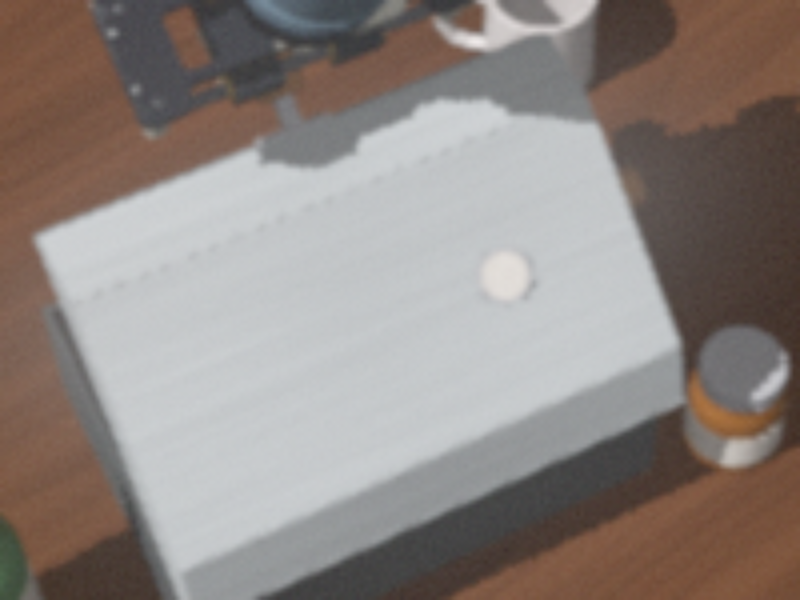

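The button is now at zoom (507,275), which is scene pixel (346.7, 268.8). The prediction for 40° is (346.0, 268.1), so this view gives about 41°. The tool angle is 40.1° and steady. Handing in.

```bash
python3 - <<'E'
from h import *
robot.hand_in()
E
```

```text
the job is handed in; nothing more can be done
```

The grill is ready for charcoal, and I handed the job in at about 30.5 s with the gripper still holding the hood open at about 40°.

- **Rake:** With the hood shut, I pulled the knob out until it met its stop. Travel held at 45.4 mm while the force rose to 11 N. I then pushed it home until it met the inner stop at 0.3 mm with 9 N. A picture after letting go showed it back where it started.
- **Hood:** I lifted it by its handle without any slip. The tool readings gave 40.1°, unchanged over a second. The vent button in the scene camera gave about 41°, though that view is only good to about a degree or two.
- **Other things on the table:** The mug, jar, bottle, tongs, oil can, wrench and games box looked unmoved by eye in the last pictures.
- **Checks that failed or disagreed:**
  - My first colour masks for the knob and handle in the fixed cameras were poor, with the knob rays missing each other by 11 mm. I used wrist-camera views instead.
  - The first force stop at the end of the pull was ambiguous, so I checked that stop again.
  - The automatic search for the vent button in the last picture found nothing, so I read its position by eye.
  - At the grip, the handle sat about 1 mm to one side. I shifted the lift to match.

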